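Stop the mixer, take off the vial rack, reset the stop

TASK

Make the vial mixer safe by pressing the mushroom stop button down until it stays down, then lift the vial rack off the mixer and set it down gently, upright and flat inside the steel tray. Only when the rack stands released in the tray, twist the stop's head clockwise so that it springs back up, ready for the next batch. Keep the rack level, do not press the flat start button, and leave everything else where it is.

Things in the scene. Friction and masses are not known exactly. Their poses are not given: they have to be found in the camera images.
- stop (a joint): travel of the mushroom stop button (m): 0 = fully up, grows as it is pressed straight down. It is sprung (about 2.5 N at first, 4.5 N near the bottom) and bottoms at 0.010; pressed to the bottom and let go it stays latched at about 0.008. Pressed less far than about 0.0085 it comes up again. While latched, turning the head clockwise releases it and it springs up to 0
- stop_knob (a joint): turn of the stop button's black head (rad): 0 = rest, grows clockwise seen from above, end stop 1.15. A weak spring brings it slowly back to 0 when let go (resistance under 0.06 N m). The latch releases at about 0.8; if the head is held then, the button comes up once it is let go
- stop_grip (a point): centre of the top face of the stop button's finger bar, z up: the black mushroom head is 48 mm across with a straight bar across its top, 42 mm long (along this point's x), 14 mm wide (along y) and 16 mm high above the head; this point is the bar's top and it moves down and turns with the head. When the button is up this point is 105 mm above the table
- stop_pod: fixed grey box 80 x 80 x 60 mm high that carries the mushroom stop button at its centre; origin at the centre of its underside
- start_button (a joint): travel of the start button (m): 0 = up, 0.005 = pressed; a flat black push button 26 mm across, on the lower of the two grey boxes. Not to be pressed
- start_pod: fixed grey box 70 x 70 x 45 mm high that carries the flat start button (top 63 mm above the table) near the stop's box; origin at the centre of its underside
- rack_center (a point): centre of the grey plastic vial rack (open-sided, bottom and top plates with end walls; the top plate is 16 mm thick, solid to grip at any height): 110 mm long (x), 50 mm wide (y), 42 mm high (z up), so this point is 21 mm above its underside; two rows of four amber vials, fixed, stand in it and reach 41 mm above this point. About 0.25 to 0.5 kg. It starts on the mixer's platform
- mixer: fixed white vial mixer, 180 x 180 mm; its flat platform is 66 mm above the table with a lip 5 mm higher along its four edges; origin at the centre of its underside
- tray: fixed shallow steel tray, 170 mm long (x), 110 mm wide (y) outside; wall 4 mm, inner floor 4 mm above the table, rim 12 mm above the table; origin at the centre of its underside. The rack fits flat only lengthwise
- sanitiser: clear bottle with white cap, 54 mm across, 120 mm high, loose, to be left alone; origin at the centre of its underside
- vial_a: loose glass vial, 24 mm across, 45 mm high, loose, to be left alone; origin at the centre of its underside
- vial_b: loose glass vial, 24 mm across, 45 mm high, loose, to be left alone; origin at the centre of its underside
- tape: roll of paper tape lying flat, 60 mm across, 24 mm high, loose, to be left alone; origin at the centre of its underside
- carton_a: plain cardboard carton 50 x 90 x 60 mm high, loose, to be left alone; origin at the centre of its underside
- carton_b: paper carton with a blue band, 70 x 120 x 50 mm high, loose, to be left alone; origin at the centre of its underside
- cup: white plastic cup, 66 mm across, 60 mm high, loose, to be left alone; origin at the centre of its underside
- notes: pad of paper 90 x 60 x 12 mm, loose, to be left alone; origin at the centre of its underside

How it is judged:
On the way, in this order (a step that is already met when the one before it is completed fails the run):
1. the mushroom stop is latched down, nothing pressing on it (value of joint stop above 0.006 m and contact force between each of the arm, the fingers and stop_pod below 0.1 N), for 0.2 s.
2. the rack stands flat in the tray, released, with the stop still latched (z of rack_center in the frame of tray between 0.022 and 0.028 m and horizontal distance between rack_center and tray below 0.06 m and angle between rack_center's own z axis and vertical below 0.06 rad and contact force between the fingers and rack below 0.1 N and value of joint stop above 0.006 m), for 0.2 s.
3. the stop's head is twisted clockwise (value of joint stop_knob above 0.5 rad and z of rack_center in the frame of tray between 0.022 and 0.028 m and horizontal distance between rack_center and tray below 0.06 m and angle between rack_center's own z axis and vertical below 0.06 rad).
At the end, for the whole second after the job is handed in: the stop button is fully up again (within 1.5 mm), and the rack stands released and still, flat on the tray's floor inside the rim (height within 3 mm, tilt under 0.06 rad) (value of joint stop below 0.0015 m and z of rack_center in the frame of tray between 0.022 and 0.028 m and horizontal distance between rack_center and tray below 0.06 m and angle between rack_center's own z axis and vertical below 0.06 rad and contact force between the fingers and rack below 0.1 N and linear speed of rack below 0.02 m/s); the robot touches nothing.
It fails at once if the rack is moved (over 25 mm) while the stop is not latched, unless it already stands in the tray (value of joint stop below 0.005 m and distance of rack_center from where it was at the start of the episode above 0.025 m and not (z of rack_center in the frame of tray between 0.022 and 0.028 m and horizontal distance between rack_center and tray below 0.06 m and angle between rack_center's own z axis and vertical below 0.06 rad)).
It fails at once if the rack is tilted more than 0.45 rad (angle between rack_center's own z axis and vertical above 0.45 rad).
It fails at once if the rack is dropped (moves faster than 0.4 m/s while the fingers do not hold it; a fall of over 8 mm) (linear speed of rack above 0.4 m/s and contact force between the fingers and rack below 0.1 N).
It fails at once if the start button is pressed (value of joint start_button above 0.003 m).
It fails at once if a bystander is moved more than 40 mm (distance of any of sanitiser, vial_a, vial_b, tape, carton_a, carton_b, cup, notes from where it was at the start of the episode above 0.04 m).
It also fails if it takes over 72 s, if anything falls off the work surface, if the arm or the gripper's body presses on something with over 40 N, if the wrist force passes 120 N, or if a joint passes its speed limit or range.

ROBOT

A 7-joint arm with a two-finger parallel gripper is mounted at the origin on the work surface. World frame = base frame: x ahead of the robot, y to its left, z up, the work surface at z = 0. Lengths are in m, angles in rad, forces in N, time in s.
With the tool pointing down it reaches from about 0.425 to 0.95 m from the base axis. Payload 4.7 kg.
Tool frame: the origin (TCP) lies between the finger pads; the fingertips stand 17 mm ahead of it and the grasp point (between the pads) lies 2 mm behind it; y points along the fingers, z is the direction in which the jaws open and shut, and the axes are right-handed (so a half turn about y gives the same grasp; the last joint's range is limited). The gripper opens to 87 mm and grips with 3 to 60 N. Pads are 19 mm wide; open, the fingers measure 117 mm over their backs; the gripper's body (75 mm by 190 mm) begins 51 mm behind the grasp point.
Start: joints at [1.105, 0.469, -0.049, 1.532, 0.024, 1.141, -0.082], TCP at [0.286, -0.612, 0.24] pointing down, gripper open.
Joint ranges: [-2.59, 2.59], [-0.33, 1.99], [-1.39, 1.29], [0.1, 2.45], [-1.04, 4.18], [0.21, 1.99], [-2.66, 2.66]. Speed limits (rad/s): [2.57, 2.57, 3.14, 3.14, 3.14, 3.14, 3.14].

INTERFACE

Orientations are given as a rotation vector (axis times angle).
In Python, from bench import r gives the robot as it stands.
- The arm moves only by the shell command python3 -m pendant 'ROWS'. ROWS is JSON, one flat list of numbers, 5 for each row, row after row: the shift along the world's x, y, z each as a share of 0.02 m, from -1 to 1, then the turn about the world's z as a share of 0.08 rad, from -1 to 1, then the opening, from 0 (shut) to 1 (fully open). In form: [x, y, z, yaw, gripper, x, y, z, yaw, gripper, ...]. A call has exactly 10 rows; each row shifts and turns the commanded pose from where the row before left it; what a row does not reach is not made up. A row lasts 1/10 s, in which the tool goes at most 50 mm and 8.59 degrees, less where a joint would pass 70% of its speed; a pose out of reach is approached as far as the arm can. A call with a number of a shift or a turn outside -1 to 1 is refused whole. A call with a gripper value outside its range is refused whole. The fingers move at their own pace and stop on an object; the grip force is fixed at half the most. Time passes only in rows, so rows that do not move let the fingers close, or fill a call up. It gives the time, the measured TCP pose, the force and the opening at its end, in the units of the state.
- r.get_state(): the state, without advancing time (a new reading comes with each control period).
- r.grab_frame(name): name is "side" or "top"; returns a dict with "img" (420x560x3 uint8, red, green, blue), "fx", "fy", "cx", "cy" (pixels), "extrinsics" (4x4, takes a point from camera to world coordinates). Camera axes: x right, y up, looking along -z (the intrinsics and any distortion apply to the point x, -y, -z); pixel columns grow to the right and rows downward; lengths in m; the calibration is good to about 2 mm. A picture is of the moment at which its call begins. There is no depth.
- r.job_done(): hands the job in, once; it reports no verdict.
Trained networks look in a picture, given as the dict that the camera call returned (one of the last four; its "shot" number tells which), for a name from the list of things; names that differ only in an ending like _2 or _b are one class to them, and where a whole thing is asked for, a point or a joint stands for the part that bears it (a point fixed in the world has none). Each returns a list of dicts, best first, with "score" (0 to 1); they miss things now and then, are a little off and sometimes report something else, mostly with a low value. They report only what shows in the picture. A call takes as long as a camera call.
- r.regions_of(picture, label): "region" (420x560 bool, what is visible of it) and "extent" ([centre column, centre row, width, height] in pixels, round what is visible of it).
The state is a dict: "time": time; "joint_positions": joint angles; "joint_velocities": joint speeds; "effort": joint torques, N m; "tcp_pos": TCP position; "tcp_rot": TCP orientation; "wrist_force": force on the tool from outside, world axes, zero at the start; "ft_torque": the same for the moment, N m; "finger_gap": finger opening in m.
Only numpy, scipy, OpenCV 4.12 (cv2) and the standard library are available. Lean on these libraries where they do the work, as an engineer would, in place of code of your own. Each camera call takes 0.05 s, during which the arm holds its last target.

## Working session

There is one attempt and no reset: what is moved stays moved. The work goes in short steps, Python scripts to look and compute and a shell command to move; the robot and the scene stay as the last step left them, time stands still between calls to the robot, and variables do not carry over. Pictures are saved under pics/ and viewed, and the job is handed in when it is done.

```bash
ls; mkdir -p pics; python3 - <<'E'
from bench import r
import cv2,numpy as np
s=r.get_state(); print({k:np.round(v,3).tolist() for k,v in s.items()})
for n in("top","side"):
    f=r.grab_frame(n); cv2.imwrite(f"pics/{n}0.png",f["img"][:,:,::-1]); print(n,f["fx"],f["fy"],f["cx"],f["cy"],np.round(f["extrinsics"],4).tolist(),[k for k in f])
    for l in["stop_grip","stop_pod","start_pod","start_button","rack_center","mixer","tray","sanitiser","vial_a","tape","carton_a","cup","notes"]:
        print(l,[(round(d["score"],2),np.round(d["extent"],1).tolist()) for d in r.regions_of(f,l)[:3]])
E
```

```text
pics
{'time': 0.0, 'joint_positions': [1.105, 0.469, -0.049, 1.534, 0.024, 1.141, -0.082], 'joint_velocities': [-0.001, -0.0, 0.0, 0.0, -0.001, -0.0, 0.001], 'effort': [-0.0, -50.797, -0.081, -23.615, -0.061, 0.038, 0.0], 'tcp_pos': [0.285, -0.611, 0.239], 'tcp_rot': [-0.44, 1.982, -1.978], 'wrist_force': [1.288, -0.032, -0.376], 'ft_torque': [-0.031, 0.012, -0.079], 'finger_gap': 0.087}
top 540.7120918626329 540.7120918626329 277.5588376386528 209.28062008562608 [[0.0226, 0.9873, -0.1575, 0.3559], [-0.9997, 0.023, 0.0004, 0.0084], [0.004, 0.1574, 0.9875, 1.352], [0.0, 0.0, 0.0, 1.0]] ['img', 'fx', 'fy', 'cx', 'cy', 'extrinsics', 'shot']
stop_grip [(0.7, [274.6, 233.1, 21.7, 19.8]), (0.49, [272.6, 232.5, 16.7, 17.6])]
stop_pod [(0.67, [270.6, 233.9, 37.5, 43.8])]
start_pod [(0.91, [293.6, 197.2, 33.5, 37.1])]
start_button [(0.63, [291.4, 193.6, 9.5, 11.5]), (0.49, [323.9, 136.1, 41.3, 29.0])]
rack_center [(0.78, [143.3, 239.5, 40.2, 53.0]), (0.25, [324.0, 135.0, 42.3, 31.4])]
mixer [(0.86, [144.6, 245.5, 92.9, 93.6]), (0.6, [272.8, 234.3, 16.1, 16.6])]
tray [(0.86, [403.4, 259.6, 57.
[... 671 characters left out ...]
, 24.5, 23.6])]
stop_pod [(0.78, [254.2, 240.0, 50.8, 57.4])]
start_pod [(0.76, [304.5, 235.3, 46.8, 48.8]), (0.27, [382.1, 213.3, 49.1, 49.6])]
start_button [(0.41, [305.4, 221.1, 16.6, 10.4])]
rack_center [(0.81, [157.9, 156.1, 56.7, 37.2]), (0.64, [362.0, 372.6, 116.4, 94.8])]
mixer []
tray [(0.7, [361.8, 370.2, 117.2, 99.6]), (0.6, [452.7, 281.3, 86.6, 75.0])]
sanitiser [(0.59, [311.1, 160.6, 22.0, 50.4])]
vial_a [(0.74, [268.4, 176.2, 12.6, 21.8]), (0.7, [262.0, 330.8, 14.8, 30.5])]
tape [(0.82, [391.5, 254.4, 28.2, 25.2])]
carton_a [(0.83, [454.5, 283.3, 86.7, 76.2]), (0.76, [385.1, 214.7, 48.5, 45.3])]
cup [(0.81, [248.8, 146.6, 27.7, 31.1])]
notes [(0.77, [176.4, 256.2, 53.9, 43.3])]
```

View pics/top0.png

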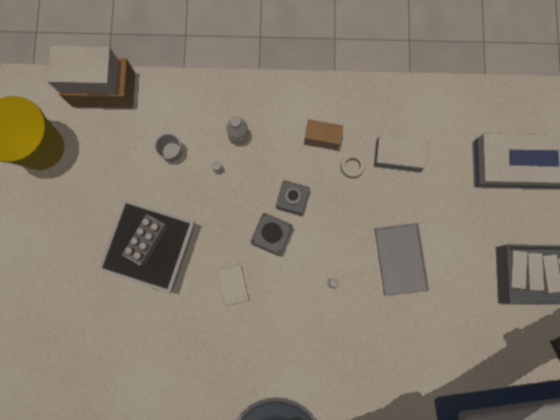

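View pics/side0.png

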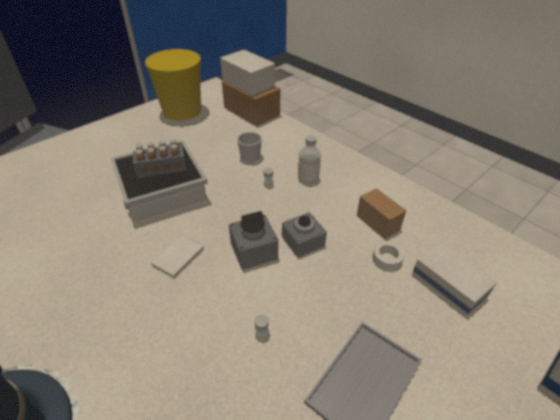

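```bash
cat > h.py <<'E'
import numpy as np,cv2
def ray(f,u,v):
    E=f["extrinsics"]; d=E[:3,:3]@np.array([(u-f["cx"])/f["fx"],-(v-f["cy"])/f["fy"],-1]); return E[:3,3],d
def at(f,u,v,z):
    o,d=ray(f,u,v); return o+d*(z-o[2])/d[2]
def proj(f,p):
    E=f["extrinsics"]; c=E[:3,:3].T@(np.array(p,float)-E[:3,3]); return f["cx"]+f["fx"]*c[0]/-c[2], f["cy"]-f["fy"]*c[1]/-c[2]
def box(x,y,z0,z1,yaw,lx,ly):
    c,s=np.cos(yaw),np.sin(yaw)
    return [(x+c*a-s*b,y+s*a+c*b,z) for z in(z0,z1) for a,b in((-lx/2,-ly/2),(lx/2,-ly/2),(lx/2,ly/2),(-lx/2,ly/2))]
def draw(img,f,P,col,S,u0,v0):
    q=[tuple(int(round((a-b)*S*8)) for a,b in zip(proj(f,p),(u0,v0))) for p in P]
    for i in range(4):
        for a,b in((i,(i+1)%4),(4+i,4+(i+1)%4),(i,i+4)): cv2.line(img,q[a],q[b],col,1,cv2.LINE_AA,3)
E
python3 - <<'E'
from bench import r
import cv2,numpy as np
from h import *
t=r.grab_frame("top"); s=r.grab_frame("side")
import pickle; pickle.dump((t,s),open("f0.pkl","wb"))
for n,f,(a,b,c,d) in(("t_all",t,(80,120,460,320)),("t_stop",t,(230,160,330,270)),("t_rack",t,(90,190,200,300)),("t_tray",t,(360,210,450,310)),("s_stop",s,(210,180,340,280)),("s_rack",s,(100,110,230,220)),("s_tray",s,(290,310,430,420))):
    im=f["img"][b:d,a:c,::-1]; k=min(800/(c-a),600/(d-b)); k=int(k) if k>2 else k
    cv2.imwrite(f"pics/{n}.png",cv2.resize(im,None,fx=k,fy=k,interpolation=cv2.INTER_CUBIC)); print(n,k)
E
```

```text
t_all 2
t_stop 5
t_rack 5
t_tray 6
s_stop 6
s_rack 5
s_tray 5
```

The top view shows the mixer and rack at left (143,240), the stop at (272,233), the start pod at (293,196) and the tray at (402,260). The side view agrees.

View pics/t_stop.png

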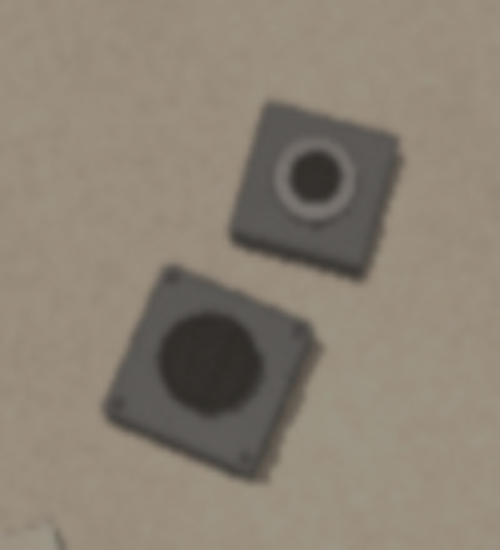

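View pics/s_stop.png

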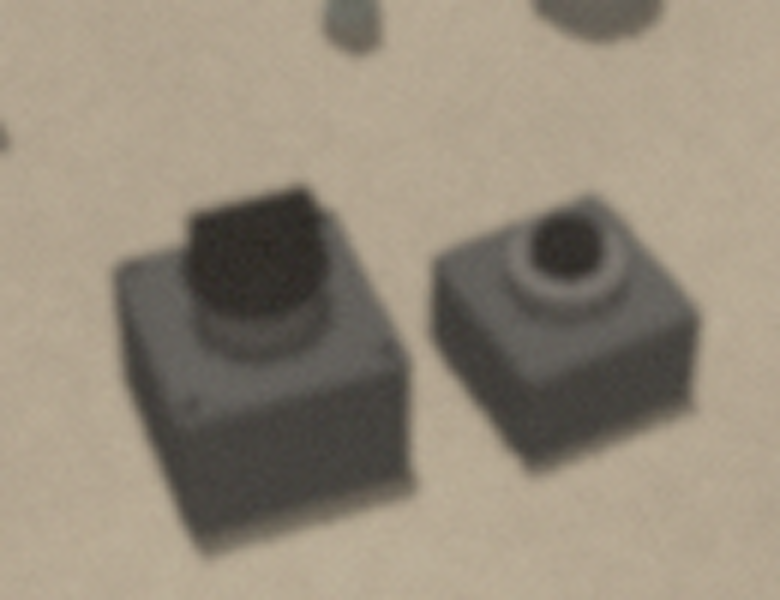

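View pics/t_rack.png

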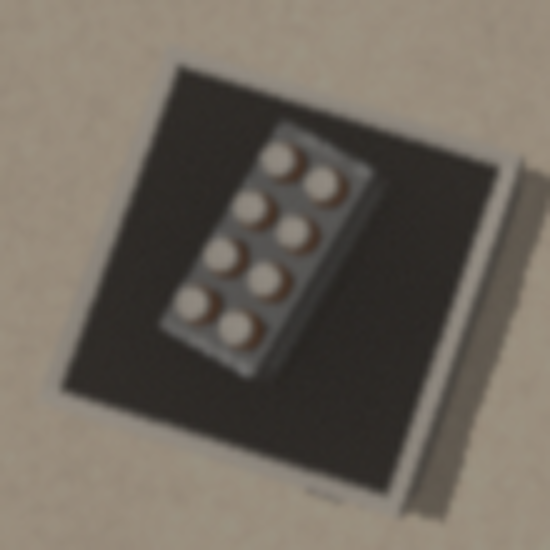

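View pics/s_rack.png

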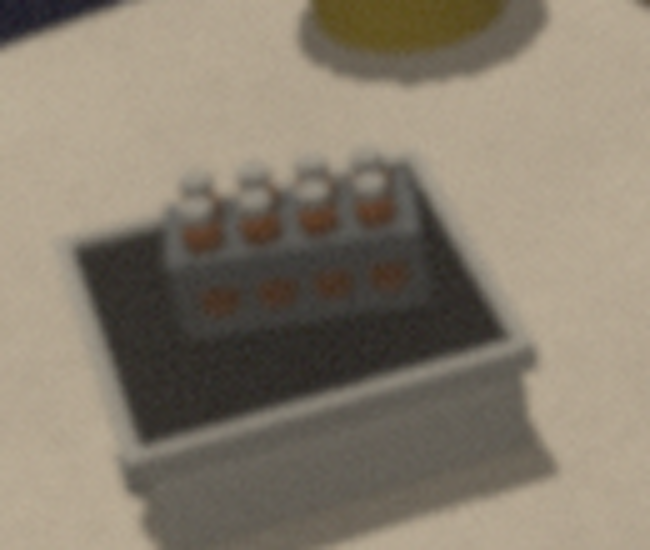

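View pics/t_tray.png

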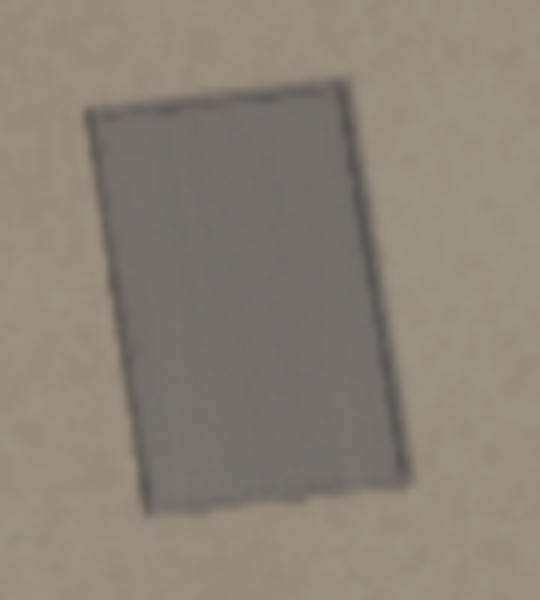

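```bash
python3 - <<'E'
import pickle
from h import *
t,s=pickle.load(open("f0.pkl","rb"))
def px(k,o,L): return [((a+.5)/k-.5+o[0],(b+.5)/k-.5+o[1]) for a,b in L]
def show(n,f,L,z):
    P=np.array([at(f,u,v,z) for u,v in L]); print(n,P[:,:2].round(4).tolist(),"mean",P.mean(0).round(4),"len",[round(float(np.linalg.norm(P[i]-P[i-1])),4) for i in range(len(P))])
    for i in range(len(P)): d=P[i]-P[i-1]; print("   yaw",round(float(np.arctan2(d[1],d[0])),3),end="")
    print()
show("rack t",t,px(5,(90,190),[(285,122),(373,170),(255,378),(163,325)]),.108)
show("rack s",s,px(5,(100,110),[(165,267),(430,235)]),.108)
show("tray t",t,px(6,(360,210),[(88,107),(348,82),(412,485),(145,513)]),.012)
show("mixer t",t,px(5,(90,190),[(175,55),(520,158),(405,500),(50,392)]),.071)
show("head t",t,px(5,(230,160),[(211,363)]),.089)
show("pod t",t,px(5,(230,160),[(170,268),(312,325),(107,408)]),.06)
show("startpod t",t,px(5,(230,160),[(268,103),(400,138)]),.045)
show("startbtn t",t,px(5,(230,160),[(316,176)]),.063)
show("startbtn s",s,px(6,(210,180),[(567,245)]),.063)
show("bar s",s,px(6,(210,180),[(190,215),(305,187)]),.105)
show("pod s",s,px(6,(210,180),[(115,268),(190,425),(408,362)]),.06)
# tray in side
E
```

```text
rack t [[0.5361, 0.3119], [0.5146, 0.2698], [0.4174, 0.3185], [0.4406, 0.3622]] mean [0.4772 0.3156 0.108 ] len [0.1079, 0.0473, 0.1087, 0.0495]
   yaw -0.484   yaw -2.043   yaw 2.678   yaw 1.082
rack s [[0.4161, 0.3176], [0.5139, 0.2594]] mean [0.465  0.2885 0.108 ] len [0.1138, 0.1138]
   yaw 2.604   yaw -0.537
tray t [[0.5293, -0.2346], [0.5424, -0.3432], [0.3767, -0.3663], [0.3629, -0.257]] mean [ 0.4528 -0.3003  0.012 ] len [0.168, 0.1093, 0.1673, 0.1102]
   yaw 0.133   yaw -1.451   yaw -3.003   yaw 1.696
mixer t [[0.5727, 0.3757], [0.5267, 0.2078], [0.3639, 0.254], [0.4104, 0.4237]] mean [0.4685 0.3153 0.071 ] len [0.1693, 0.1742, 0.1692, 0.176]
   yaw -0.287   yaw -1.838   yaw 2.865   yaw 1.303
head t [[0.5025, 0.0202]] mean [0.5025 0.0202 0.089 ] len [0.0]
   yaw 0.0
pod t [[0.5516, 0.0414], [0.5254, -0.0277], [0.483, 0.0698]] mean [0.52   0.0278 0.06  ] len [0.0742, 0.0739, 0.1063]
   yaw -0.392   yaw -1.933   yaw 1.981
startpod t [[0.6373, -0.0044], [0.6213, -0.0698]] mean [ 0.6293 -0.0371  0.045 ] len [0.0674, 0.0674]
   yaw 1.33   yaw -1.812
startbtn t [[0.5979, -0.0283]] mean [ 0.5979 -0.0283  0.063 ] len [0.0]
   yaw 0.0
startbtn s [[0.5954, -0.0303]] mean [ 0.5954 -0.0303  0.063 ] len [0.0]
   yaw 0.0
bar s [[0.4861, 0.0313], [0.521, 0.0164]] mean [0.5035 0.0238 0.105 ] len [0.038, 0.038]
   yaw 2.738   yaw -0.404
pod s [[0.4796, 0.0668], [0.4539, -0.0039], [0.5219, -0.0308]] mean [0.4851 0.0107 0.06  ] len [0.1063, 0.0752, 0.0731]
   yaw 1.98   yaw -1.92   yaw -0.377
```

View pics/s_tray.png

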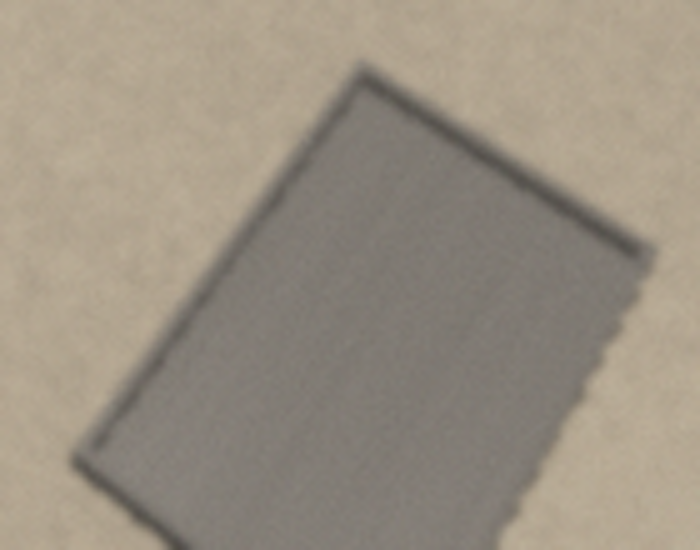

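```bash
cat > ov.py <<'E'
from h import *
def mk(f,B,win,out):
    a,b,c,d=win; S=min(800//(c-a),600//(d-b))
    im=cv2.resize(np.ascontiguousarray(f["img"][b:d,a:c,::-1]),None,fx=S,fy=S,interpolation=cv2.INTER_CUBIC)
    im=cv2.convertScaleAbs(im,alpha=1.6)
    for x,col in B: draw(im,f,x,col,S,a-.5,b-.5)
    cv2.imwrite(out,im); return im
E
python3 - <<'E'
import pickle
from ov import *
t,s=pickle.load(open("f0.pkl","rb"))
G,R,Y,C=(0,255,0),(0,0,255),(0,255,255),(255,255,0)
B=[(box(.5025,.0205,0,.06,-.39,.08,.08),G),(box(.5025,.0205,.089,.105,-.39,.042,.014),R),
(box(.4772,.3156,.066,.108,-.475,.11,.05),R),(box(.4685,.3153,0,.071,-.28,.18,.18),G),(box(.4528,-.3003,0,.012,.135,.17,.11),G)]
ims=[mk(t,B,(230,185,310,265),"pics/a.png"),mk(s,B,(210,190,290,270),"pics/b.png")]
cv2.imwrite("pics/o1.png",cv2.resize(np.hstack(ims),(800,400)))
ims=[mk(t,B,(90,190,200,290),"pics/a.png"),mk(s,B,(100,110,220,219),"pics/b.png")]
cv2.imwrite("pics/o2.png",np.hstack([cv2.resize(i,(400,400)) for i in ims]))
ims=[mk(t,B,(360,210,450,310),"pics/a.png"),mk(s,B,(290,310,430,420),"pics/b.png")]
cv2.imwrite("pics/o3.png",np.hstack([cv2.resize(i,(400,400)) for i in ims]))
E
```

```text
(no output)
```

View pics/o1.png

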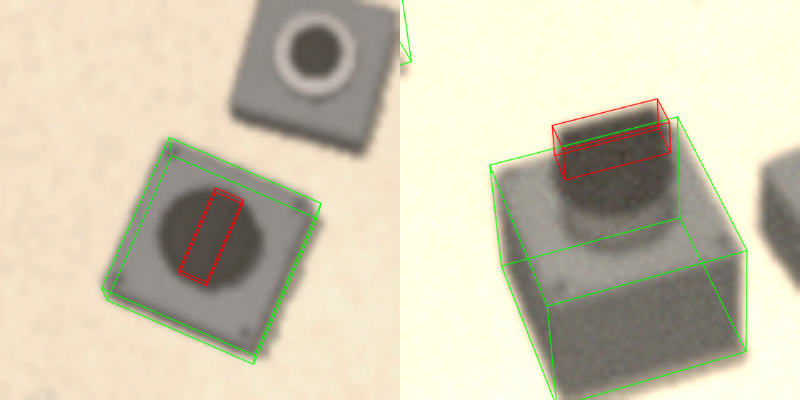

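View pics/o2.png

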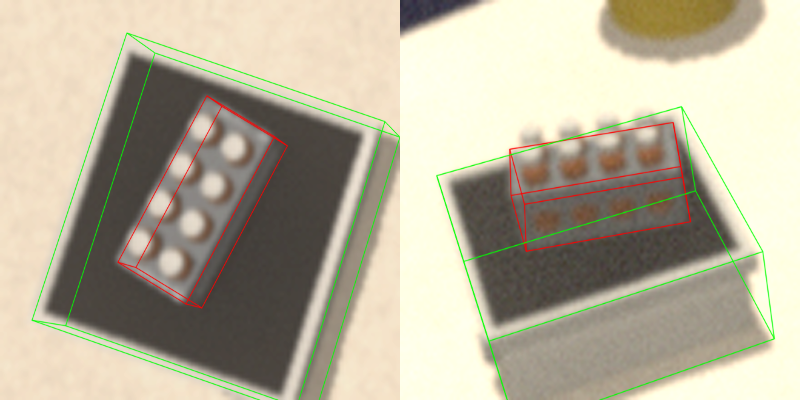

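View pics/o3.png

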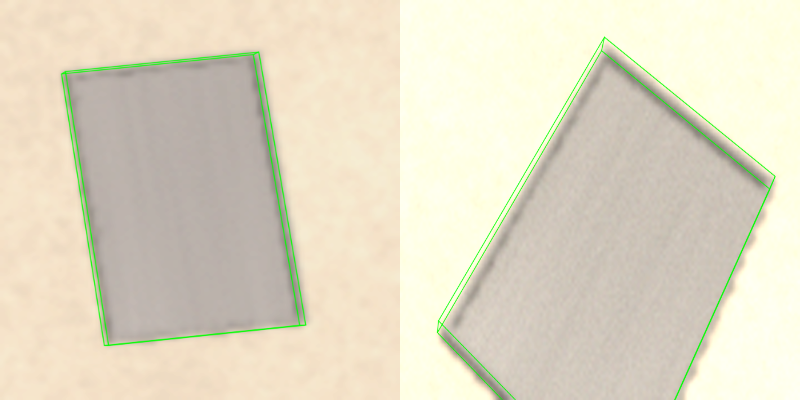

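Overlays agree with the image to about 2 mm: stop at about (0.502, 0.020) with bar yaw −0.39, rack at (0.477, 0.315) with yaw −0.475, tray at (0.453, −0.300) with yaw 0.135. Next I work out the yaw and first move.

```bash
cat > st.py <<'E'
from bench import r
import numpy as np
from scipy.spatial.transform import Rotation as R
s=r.get_state(); M=R.from_rotvec(s["tcp_rot"]).as_matrix()
jy=np.arctan2(M[1,2],M[0,2])
print("t",round(s["time"],2),"tcp",np.round(s["tcp_pos"],4),"jaw yaw",round(jy,3),"fing dir",M[:,1].round(3),"gap",round(s["finger_gap"],4),"F",np.round(s["wrist_force"],2),"q",np.round(s["joint_positions"],2))
p=np.array(s["tcp_pos"])
for n,x,y,a in(("stop",.502,.0197,-.39),("rack",.477,.315,-.475),("tray",.453,-.3,.135)):
    d=(a+np.pi/2-jy+np.pi/2)%np.pi-np.pi/2
    print(n,"rows xy",np.round((np.array([x,y])-p[:2])/.02,2),"yaw rows",round(d/.08,2), "alt",round((d-np.sign(d)*np.pi)/.08,2))
E
python3 st.py
```

```text
t 1.5 tcp [ 0.2856 -0.6116  0.2396] jaw yaw -1.134 fing dir [ 0. -0. -1.] gap 0.0873 F [0.39 0.3  0.3 ] q [ 1.11  0.47 -0.05  1.53  0.02  1.14 -0.08]
stop rows xy [10.82 31.57] yaw rows -10.34 alt 28.93
rack rows xy [ 9.57 46.33] yaw rows -11.4 alt 27.87
tray rows xy [ 8.37 15.58] yaw rows -3.77 alt 35.5
```

```bash
python3 -m pendant '[0.36,1,0,0.96,0, 0.36,1,0,0.96,0, 0.36,1,0,0.96,0, 0.36,1,0,0.96,0, 0.36,1,0,0.96,0, 0.36,1,0,0.96,0, 0.36,1,0,0.96,0, 0.36,1,0,0.96,0, 0.36,1,0,0.96,0, 0.36,1,0,0.96,0]'; python3 st.py
python3 -m pendant '[0.36,1,0,0.96,0, 0.36,1,0,0.96,0, 0.36,1,0,0.96,0, 0.36,1,0,0.96,0, 0.36,1,0,0.96,0, 0.36,1,0,0.96,0, 0.36,1,0,0.96,0, 0.36,1,0,0.96,0, 0.36,1,0,0.96,0, 0.36,1,0,0.96,0]'
python3 -m pendant '[0.36,1,0,0.96,0, 0.36,1,0,0.96,0, 0.36,1,0,0.96,0, 0.36,1,0,0.96,0, 0.36,1,0,0.96,0, 0.36,1,0,0.96,0, 0.36,1,0,0.96,0, 0.36,1,0,0.96,0, 0.36,1,0,0.96,0, 0.36,1,0,0.96,0]'; python3 st.py
```

```text
time: 2.5
tcp_pos: [0.3578, -0.4108, 0.2397]
tcp_rot: [-1.015, 1.471, -1.472]
wrist_force: [0.3, 0.1, 0.6]
finger_gap: 0.0151
t 2.5 tcp [ 0.3578 -0.4108  0.2397] jaw yaw -0.363 fing dir [ 0. -0. -1.] gap 0.0151 F [0.28 0.13 0.57] q [ 1.01  0.27 -0.28  1.83  0.09  1.05  0.33]
stop rows xy [ 7.21 21.53] yaw rows 19.3 alt -19.97
rack rows xy [ 5.96 36.29] yaw rows 18.23 alt -21.04
tray rows xy [4.76 5.54] yaw rows -13.41 alt 25.86
time: 3.5
tcp_pos: [0.43, -0.2105, 0.2397]
tcp_rot: [-1.375, 0.904, -0.905]
wrist_force: [0.9, 0.3, -0.1]
finger_gap: 0.0004
time: 4.5
tcp_pos: [0.5022, -0.01, 0.2396]
tcp_rot: [-1.548, 0.309, -0.309]
wrist_force: [0.3, 0.0, -0.1]
finger_gap: 0.0003
t 4.5 tcp [ 0.5022 -0.01    0.2396] jaw yaw 1.176 fing dir [ 0.  0. -1.] gap 0.0003 F [ 0.25  0.02 -0.05] q [ 0.58  0.27 -0.76  1.9   0.21  1.05  0.91]
stop rows xy [-0.01  1.48] yaw rows 0.06 alt -39.21
rack rows xy [-1.26 16.25] yaw rows -1.01 alt 38.26
tray rows xy [ -2.46 -14.5 ] yaw rows 6.62 alt -32.65
```

```bash
python3 -m pendant '[0,0.74,-0.7,0,0, 0,0.74,-0.7,0,0, 0,0,-0.7,0,0, 0,0,-0.7,0,0, 0,0,-0.7,0,0, 0,0,-0.7,0,0, 0,0,-0.7,0,0, 0,0,-0.7,0,0, 0,0,0,0,0, 0,0,0,0,0]'; python3 st.py|head -1
python3 - <<'E'
from bench import r
from ov import *
s=r.grab_frame("side");t=r.grab_frame("top")
B=[(box(.502,.0197,.089,.105,-.39,.042,.014),(0,0,255))]
a=mk(t,B,(230,185,310,265),"pics/a.png");b=mk(s,B,(210,190,290,270),"pics/b.png")
cv2.imwrite("pics/p1.png",cv2.resize(np.hstack([a,b]),(800,400)))
E
```

```text
time: 5.5
tcp_pos: [0.5016, 0.018, 0.1273]
tcp_rot: [-1.548, 0.315, -0.314]
wrist_force: [-0.3, -0.5, 0.7]
finger_gap: 0.0005
t 5.5 tcp [0.5016 0.018  0.1273] jaw yaw 1.17 fing dir [-0.  0. -1.] gap 0.0005 F [-0.3  -0.47  0.68] q [ 0.45  0.42 -0.7   2.02  0.36  0.83  0.71]
```

View pics/p1.png

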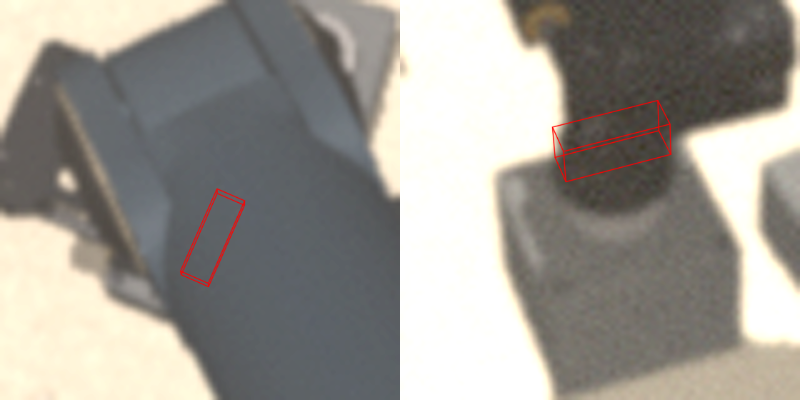

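The closed fingers cover the bar in both views (bar near (613,140) in the side half). I press now.

```bash
python3 -m pendant '[0,0.06,-0.15,0,0, 0,0,-0.15,0,0, 0,0,-0.15,0,0, 0,0,-0.15,0,0, 0,0,-0.15,0,0, 0,0,-0.1,0,0, 0,0,0,0,0, 0,0,0,0,0, 0,0,0,0,0, 0,0,0,0,0]'
```

```text
time: 6.6
tcp_pos: [0.5022, 0.0194, 0.1122]
tcp_rot: [-1.549, 0.313, -0.316]
wrist_force: [-4.0, 0.2, 16.2]
finger_gap: 0.0008
```

Bottomed: 16 N at 9.8 mm of travel. I back off and look.

```bash
python3 -m pendant '[0,0,0.4,0,0, 0,0,1,0,0, 0,0.5,1,0,0, 0,1,1,0,1, 0,1,1,0,1, 0,1,0.6,0,1, 0,1,0,0,1, 0,1,0,0,1, 0,1,0,0,1, 0,1,0,0,1]'; python3 st.py
python3 - <<'E'
from bench import r
from ov import *
import pickle
s=r.grab_frame("side");t=r.grab_frame("top")
pickle.dump((t,s),open("f1.pkl","wb"))
B=[(box(.502,.0197,.081,.097,-.39,.042,.014),(0,0,255))]
B2=[(box(.477,.3153,.066,.108,-.475,.11,.05),(0,0,255))]
a=mk(s,B,(210,190,290,270),"pics/a.png");b=mk(s,B2,(100,110,230,220),"pics/b.png")
cv2.imwrite("pics/p2.png",np.hstack([cv2.resize(i,(400,400)) for i in(a,b)]))
cv2.imwrite("pics/p2t.png",t["img"][:,:,::-1])
E
```

```text
time: 7.6
tcp_pos: [0.5012, 0.1695, 0.21]
tcp_rot: [-1.549, 0.315, -0.314]
wrist_force: [0.5, -1.1, 0.8]
finger_gap: 0.0484
t 7.6 tcp [0.5012 0.1695 0.21  ] jaw yaw 1.17 fing dir [-0.001 -0.001 -1.   ] gap 0.0484 F [ 0.45 -1.05  0.82] q [ 0.22  0.36 -0.78  1.88  0.3   1.02  0.48]
stop rows xy [ 0.04 -7.49] yaw rows 0.14 alt -39.13
rack rows xy [-1.21  7.27] yaw rows -0.92 alt 38.35
tray rows xy [ -2.41 -23.48] yaw rows 6.7 alt -32.57
```

View pics/p2.png

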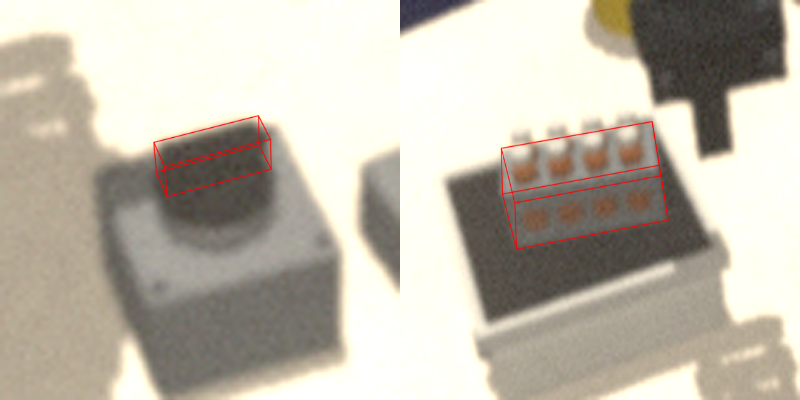

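View pics/p2t.png

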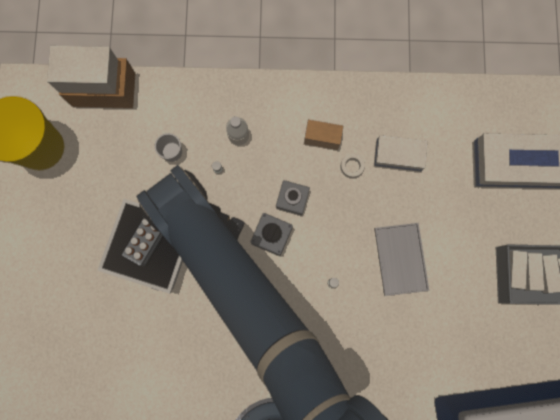

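The stop stays at the latched height. The rack overlay fits. I move over the rack.

```bash
python3 -m pendant '[-0.2,0.9,0,-0.3,1, -0.2,0.9,0,-0.3,1, -0.2,0.9,0,-0.3,1, -0.2,0.9,0,0,1, -0.2,0.9,0,0,1, -0.2,0.9,0,0,1, 0,0.9,0,0,1, 0,0.9,-0.5,0,1, 0,0,-1,0,1, 0,0,-1,0,1]'; python3 -m pendant '[0,0,0,0,1, 0,0,0,0,1, 0,0,0,0,1, 0,0,0,0,1, 0,0,0,0,1, 0,0,0,0,1, 0,0,0,0,1, 0,0,0,0,1, 0,0,0,0,1, 0,0,0,0,1]'; python3 st.py
python3 - <<'E'
from bench import r
from ov import *
s=r.grab_frame("side");t=r.grab_frame("top")
B2=[(box(.477,.3153,.066,.108,-.475,.11,.05),(0,0,255))]
a=mk(t,B2,(90,180,210,300),"pics/a.png");b=mk(s,B2,(100,90,230,220),"pics/b.png")
cv2.imwrite("pics/p3.png",np.hstack([cv2.resize(i,(400,400)) for i in(a,b)]))
E
```

```text
time: 8.7
tcp_pos: [0.4779, 0.3124, 0.1597]
tcp_rot: [-1.539, 0.37, -0.371]
wrist_force: [0.2, -0.3, 0.6]
finger_gap: 0.0867
time: 9.7
tcp_pos: [0.4776, 0.3132, 0.1605]
tcp_rot: [-1.539, 0.371, -0.371]
wrist_force: [-0.7, 0.0, 0.1]
finger_gap: 0.0866
t 9.7 tcp [0.4776 0.3132 0.1605] jaw yaw 1.098 fing dir [-0.  0. -1.] gap 0.0866 F [-0.7   0.03  0.12] q [-0.09  0.49 -0.75  1.84  0.4   0.97  0.09]
stop rows xy [  1.22 -14.67] yaw rows 1.03 alt -38.24
rack rows xy [-0.03  0.09] yaw rows -0.03 alt 39.24
tray rows xy [ -1.23 -30.66] yaw rows 7.6 alt -31.67
```

View pics/p3.png

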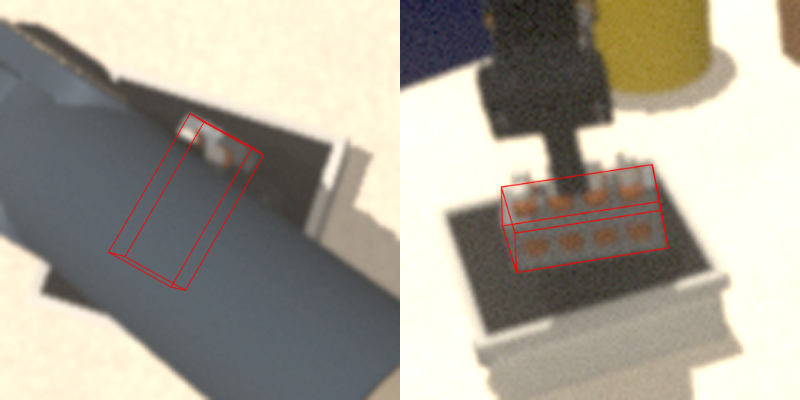

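The near finger comes down at the rack's middle (570,185), in front of it. I descend and close.

```bash
python3 -m pendant '[0,0.09,-0.5,0,1, 0,0,-0.5,0,1, 0,0,-0.5,0,1, 0,0,-0.5,0,1, 0,0,-0.5,0,1, 0,0,-0.4,0,1, 0,0,-0.22,0,1, 0,0,0,0,1, 0,0,0,0,1, 0,0,0,0,1]'; python3 -m pendant '[0,0,0,0,0.8, 0,0,0,0,0.75, 0,0,0,0,0.7, 0,0,0,0,0.65, 0,0,0,0,0.6, 0,0,0,0,0.5, 0,0,0,0,0.3, 0,0,0,0,0, 0,0,0,0,0, 0,0,0,0,0]'; python3 st.py
```

```text
time: 10.8
tcp_pos: [0.4779, 0.3153, 0.0987]
tcp_rot: [-1.538, 0.37, -0.371]
wrist_force: [-0.2, -0.1, -0.9]
finger_gap: 0.0873
time: 11.8
tcp_pos: [0.4777, 0.3154, 0.0983]
tcp_rot: [-1.538, 0.37, -0.371]
wrist_force: [0.6, 2.0, -0.7]
finger_gap: 0.0496
t 11.8 tcp [0.4777 0.3154 0.0983] jaw yaw 1.098 fing dir [ 0.     0.001 -1.   ] gap 0.0496 F [ 0.6   2.04 -0.7 ] q [-0.14  0.57 -0.7   1.88  0.47  0.86  0.03]
stop rows xy [  1.22 -14.78] yaw rows 1.03 alt -38.24
rack rows xy [-0.03 -0.02] yaw rows -0.03 alt 39.24
tray rows xy [ -1.23 -30.77] yaw rows 7.6 alt -31.67
```

```bash
python3 -m pendant '[0,0,0.2,0,0, 0,0,0.4,0,0, 0,0,0.5,0,0, 0,0,0.6,0,0, 0,0,0.6,0,0, 0,0,0.6,0,0, 0,0,0.6,0,0, 0,0,0.6,0,0, 0,0,0.5,0,0, 0,0,0.4,0,0]'; python3 st.py | head -1
python3 - <<'E'
from bench import r
from ov import *
s=r.grab_frame("side")
a=mk(s,[],(100,50,230,220),"pics/p4.png")
E
```

```text
time: 12.8
tcp_pos: [0.4777, 0.3151, 0.1993]
tcp_rot: [-1.538, 0.37, -0.371]
wrist_force: [-0.7, -0.3, -5.3]
finger_gap: 0.0499
t 12.8 tcp [0.4777 0.3151 0.1993] jaw yaw 1.098 fing dir [ 0.001  0.    -1.   ] gap 0.0499 F [-0.75 -0.35 -5.33] q [-0.07  0.45 -0.77  1.8   0.36  1.04  0.12]
```

View pics/p4.png

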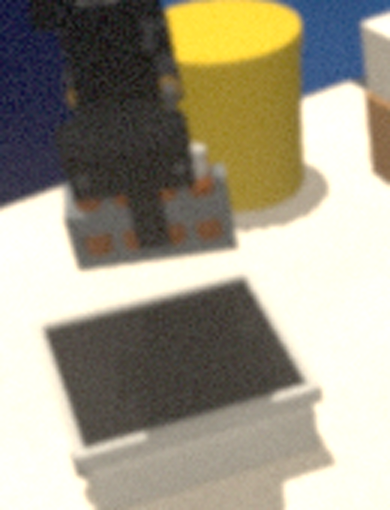

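The rack is held level, clear of the mixer. I carry it to the tray.

```bash
python3 -m pendant '[0,-0.2,0,0.1,0, 0,-0.4,0,0.19,0, 0,-0.6,0,0.19,0, 0,-0.8,0,0.19,0, 0,-0.8,0,0.19,0, 0,-0.8,0,0.19,0, 0,-0.8,0,0.19,0, 0,-0.8,0,0.19,0, 0,-0.8,0,0.19,0, 0,-0.8,0,0.19,0]'
python3 -m pendant '[-0.04,-0.8,0,0.2,0, -0.04,-0.8,0,0.2,0, -0.04,-0.8,0,0.2,0, -0.04,-0.8,0,0.2,0, -0.04,-0.8,0,0.2,0, -0.04,-0.8,0,0.2,0, -0.04,-0.8,0,0.2,0, -0.04,-0.8,0,0.2,0, -0.04,-0.8,0,0.2,0, -0.04,-0.8,0,0.2,0]'
python3 -m pendant '[-0.04,-0.8,0,0.2,0, -0.04,-0.8,0,0.2,0, -0.04,-0.8,0,0.2,0, -0.04,-0.8,0,0.2,0, -0.04,-0.8,0,0.2,0, -0.04,-0.8,0,0.2,0, -0.04,-0.8,0,0.2,0, -0.04,-0.8,0,0.2,0, -0.04,-0.8,0,0.2,0, -0.04,-0.8,0,0.2,0]'; python3 st.py
```

```text
time: 13.85
tcp_pos: [0.477, 0.1772, 0.1974]
tcp_rot: [-1.557, 0.258, -0.256]
wrist_force: [0.3, 0.9, -5.3]
finger_gap: 0.0497
time: 14.85
tcp_pos: [0.4687, 0.0176, 0.1976]
tcp_rot: [-1.567, 0.132, -0.13]
wrist_force: [0.3, -0.0, -4.9]
finger_gap: 0.0497
time: 15.85
tcp_pos: [0.4604, -0.1421, 0.1975]
tcp_rot: [-1.571, 0.007, -0.004]
wrist_force: [0.3, 0.3, -5.6]
finger_gap: 0.0497
t 15.85 tcp [ 0.4604 -0.1421  0.1975] jaw yaw 1.564 fing dir [-0.002  0.    -1.   ] gap 0.0497 F [ 0.26  0.34 -5.56] q [ 0.88  0.29 -0.79  1.99  0.26  0.96  1.53]
stop rows xy [2.08 8.09] yaw rows -4.79 alt 34.48
rack rows xy [ 0.83 22.86] yaw rows -5.85 alt 33.42
tray rows xy [-0.37 -7.89] yaw rows 1.78 alt -37.49
```

```bash
python3 -m pendant '[-0.05,-0.8,0,0.2,0, -0.05,-0.8,0,0.2,0, -0.05,-0.8,0,0.2,0, -0.05,-0.8,0,0.2,0, -0.05,-0.8,0,0.2,0, -0.05,-0.8,0,0.2,0, -0.05,-0.8,0,0.2,0, 0,-0.8,-0.2,0.2,0, 0,-0.8,-0.4,0.2,0, 0,-0.6,-0.6,0,0]'
python3 -m pendant '[0,0,-0.7,0,0, 0,0,-0.7,0,0, 0,0,-0.7,0,0, 0,0,-0.7,0,0, 0,0,-0.7,0,0, 0,0,-0.7,0,0, 0,0,-0.7,0,0, 0,0,-0.6,0,0, 0,0,-0.5,0,0, 0,0,0,0,0]'; python3 st.py
python3 - <<'E'
from bench import r
from ov import *
s=r.grab_frame("side");t=r.grab_frame("top")
B=[(box(.4528,-.3003,0,.012,.135,.17,.11),(0,255,0))]
a=mk(t,B,(360,205,465,310),"pics/a.png");b=mk(s,B,(290,280,430,420),"pics/b.png")
cv2.imwrite("pics/p5.png",np.hstack([cv2.resize(i,(400,400)) for i in(a,b)]))
E
```

```text
time: 16.85
tcp_pos: [0.4541, -0.2988, 0.1734]
tcp_rot: [-1.569, -0.106, 0.106]
wrist_force: [0.1, 0.5, -4.4]
finger_gap: 0.0495
time: 17.85
tcp_pos: [0.4537, -0.2966, 0.0526]
tcp_rot: [-1.566, -0.105, 0.109]
wrist_force: [0.1, 0.2, -4.5]
finger_gap: 0.0495
t 17.85 tcp [ 0.4537 -0.2966  0.0526] jaw yaw 1.707 fing dir [-0.002  0.002 -1.   ] gap 0.0495 F [ 0.09  0.2  -4.48] q [ 0.98  0.58 -0.63  1.98  0.5   0.74  1.76]
stop rows xy [ 2.42 15.82] yaw rows -6.58 alt 32.69
rack rows xy [ 1.17 30.58] yaw rows -7.64 alt 31.63
tray rows xy [-0.03 -0.17] yaw rows -0.01 alt 39.26
```

View pics/p5.png

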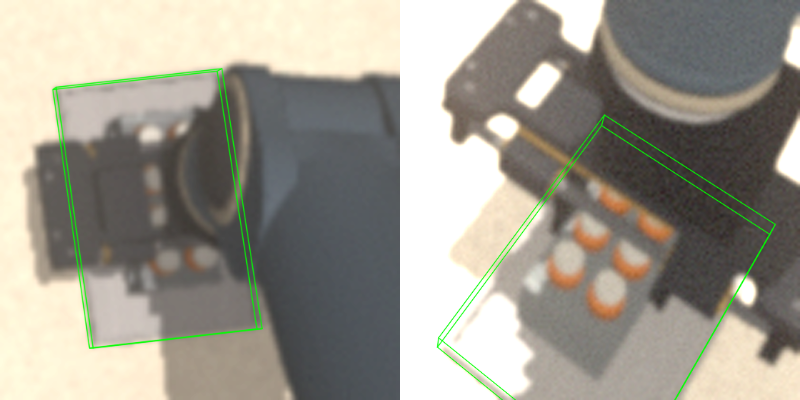

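The rack is centred and parallel inside the tray outline in both views. I lower slowly to contact.

```bash
python3 -m pendant '[0,-0.1,-0.15,0,0, 0,0,-0.15,0,0, 0,0,-0.15,0,0, 0,0,-0.1,0,0, 0,0,-0.1,0,0, 0,0,-0.1,0,0, 0,0,-0.05,0,0, 0,0,0,0,0, 0,0,0,0,0, 0,0,0,0,0]'
```

```text
time: 18.95
tcp_pos: [0.4547, -0.2991, 0.0383]
tcp_rot: [-1.568, -0.107, 0.107]
wrist_force: [-0.8, 0.2, -4.8]
finger_gap: 0.0495
```

```bash
python3 -m pendant '[0,0,-0.05,0,0, 0,0,-0.05,0,0, 0,0,0,0,0, 0,0,0,0,0, 0,0,0,0,0, 0,0,0,0,0, 0,0,0,0,0, 0,0,0,0,0, 0,0,0,0,0, 0,0,0,0,0]'
```

```text
time: 19.95
tcp_pos: [0.4547, -0.2991, 0.0363]
tcp_rot: [-1.568, -0.107, 0.107]
wrist_force: [-0.4, 0.2, -2.9]
finger_gap: 0.0499
```

Touching: the load on the wrist is dropping. One millimetre more.

```bash
python3 -m pendant '[0,0,-0.05,0,0, 0,0,0,0,0, 0,0,0,0,0, 0,0,0,0,0, 0,0,0,0,0, 0,0,0,0,0, 0,0,0,0,0, 0,0,0,0,0, 0,0,0,0,0, 0,0,0,0,0]'
```

```text
time: 20.95
tcp_pos: [0.4547, -0.299, 0.0362]
tcp_rot: [-1.569, -0.107, 0.107]
wrist_force: [-1.9, 2.5, 6.7]
finger_gap: 0.0498
```

```bash
python3 -m pendant '[0,0,0.02,0,0.6, 0,0,0,0,0.65, 0,0,0,0,0.7, 0,0,0,0,0.8, 0,0,0,0,1, 0,0,0,0,1, 0,0,0,0,1, 0,0,0,0,1, 0,0,0,0,1, 0,0,0,0,1]'
python3 -m pendant '[0,0,0.3,0,1, 0,0,0.5,0,1, 0,0,0.8,0,1, 0,0,0.8,0,1, 0,0,1,0,1, 0,0,1,0,1, 0,0,1,0,1, 0,0,1,0,1, 0,0,0.8,0,1, 0,0,0.6,0,1]'; python3 st.py
```

```text
time: 21.95
tcp_pos: [0.4546, -0.299, 0.0356]
tcp_rot: [-1.568, -0.107, 0.107]
wrist_force: [-0.8, -0.1, -0.8]
finger_gap: 0.0871
time: 22.95
tcp_pos: [0.4551, -0.2991, 0.1942]
tcp_rot: [-1.57, -0.109, 0.105]
wrist_force: [-0.0, 0.5, -0.3]
finger_gap: 0.0867
t 22.95 tcp [ 0.4551 -0.2991  0.1942] jaw yaw 1.707 fing dir [ 0.002 -0.002 -1.   ] gap 0.0867 F [-0.04  0.53 -0.35] q [ 1.09  0.4  -0.75  1.87  0.32  1.    1.91]
stop rows xy [ 2.34 15.94] yaw rows -6.58 alt 32.69
rack rows xy [ 1.09 30.7 ] yaw rows -7.64 alt 31.63
tray rows xy [-0.11 -0.05] yaw rows -0.01 alt 39.26
```

Now move toward the stop, then look at rack and stop.

```bash
python3 -m pendant '[0.2,0.8,0,-0.5,1, 0.2,0.9,0,-0.5,1, 0.2,0.9,0,-0.5,1, 0.2,0.9,0,-0.5,1, 0.2,0.9,0,-0.5,1, 0.2,0.9,0,-0.5,1, 0.2,0.9,0,-0.5,1, 0.2,0.9,0,-0.5,1, 0.2,0.9,0,-0.5,1, 0.2,0.9,0,-0.5,1]'; python3 -m pendant '[0.17,0.8,0,-0.8,1, 0.17,0.8,0,-0.78,1, 0,0.9,0,0,1, 0,0.9,0,0,1, 0,0.9,0,0,1, 0,0.9,0,0,1, 0,0.9,0,0,1, 0,0.84,0,0,1, 0,0,0,0,1, 0,0,0,0,1]'; python3 st.py
python3 - <<'E'
from bench import r
from ov import *
s=r.grab_frame("side");t=r.grab_frame("top")
B=[(box(.4547,-.299,.004,.046,.135,.11,.05),(0,0,255)),(box(.4528,-.3003,0,.012,.135,.17,.11),(0,255,0)),(box(.502,.0197,.081,.097,-.39,.042,.014),(0,0,255))]
a=mk(t,B,(360,205,465,310),"pics/a.png");b=mk(s,B,(290,280,430,420),"pics/b.png");c=mk(s,B,(210,180,290,270),"pics/c.png")
cv2.imwrite("pics/p6.png",np.hstack([cv2.resize(i,(260,300)) for i in(a,b,c)]))
E
```

```text
time: 23.95
tcp_pos: [0.4947, -0.1202, 0.1923]
tcp_rot: [-1.561, 0.208, -0.209]
wrist_force: [0.7, -0.6, 0.0]
finger_gap: 0.0869
time: 24.95
tcp_pos: [0.5014, 0.0174, 0.192]
tcp_rot: [-1.55, 0.305, -0.306]
wrist_force: [0.7, -0.1, 0.0]
finger_gap: 0.0874
t 24.95 tcp [0.5014 0.0174 0.192 ] jaw yaw 1.181 fing dir [ 0.    -0.001 -1.   ] gap 0.0874 F [ 0.71 -0.07  0.02] q [ 0.5   0.33 -0.74  1.96  0.27  0.96  0.8 ]
stop rows xy [0.03 0.11] yaw rows -0.0 alt 39.27
rack rows xy [-1.22 14.88] yaw rows -1.06 alt 38.2
tray rows xy [ -2.42 -15.87] yaw rows 6.56 alt -32.71
```

View pics/p6.png

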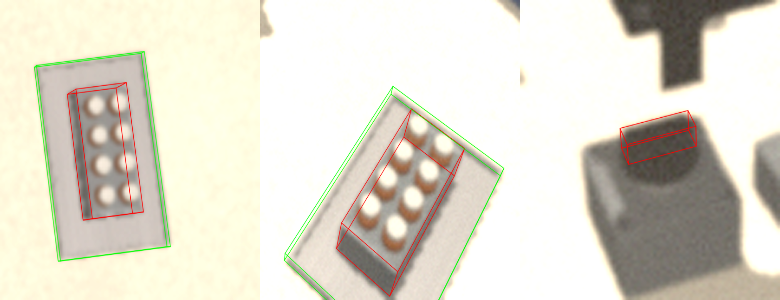

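The rack stands flat in the tray and the stop is still latched. I descend around the bar.

```bash
python3 -m pendant '[0.03,0.11,-0.6,0,1, 0,0,-0.6,0,1, 0,0,-0.6,0,1, 0,0,-0.6,0,0.8, 0,0,-0.6,0,0.6, 0,0,-0.6,0,0.6, 0,0,-0.5,0,0.6, 0,0,-0.4,0,0.6, 0,0,0,0,0.6, 0,0,0,0,0.6]'; python3 st.py | head -1; python3 - <<'E'
from bench import r
from ov import *
s=r.grab_frame("side")
mk(s,[(box(.502,.0197,.081,.097,-.39,.042,.014),(0,0,255))],(210,180,290,270),"pics/p7.png")
E
```

```text
time: 26.05
tcp_pos: [0.5022, 0.0202, 0.1016]
tcp_rot: [-1.549, 0.306, -0.306]
wrist_force: [0.1, 0.4, -0.1]
finger_gap: 0.0526
t 26.05 tcp [0.5022 0.0202 0.1016] jaw yaw 1.181 fing dir [ 0.  0. -1.] gap 0.0526 F [ 0.12  0.44 -0.11] q [ 0.42  0.45 -0.67  2.04  0.4   0.78  0.68]
```

View pics/p7.png

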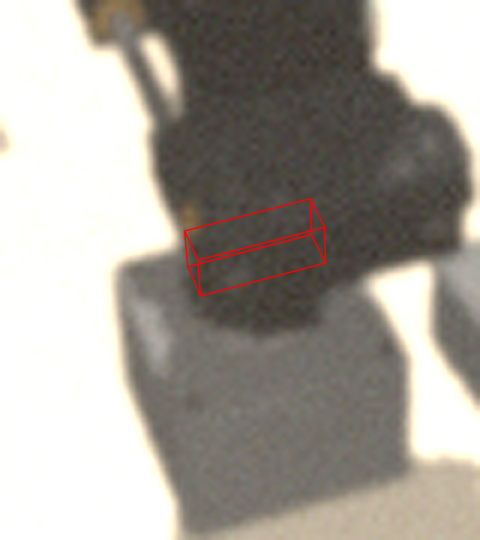

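Fingers are down around the bar with no contact force. Close.

```bash
python3 -m pendant '[0,0,0,0,0.4, 0,0,0,0,0.3, 0,0,0,0,0.25, 0,0,0,0,0.2, 0,0,0,0,0.15, 0,0,0,0,0, 0,0,0,0,0, 0,0,0,0,0, 0,0,0,0,0, 0,0,0,0,0]'; python3 st.py | head -1
```

```text
time: 27.1
tcp_pos: [0.5029, 0.0219, 0.1019]
tcp_rot: [-1.546, 0.304, -0.307]
wrist_force: [1.5, 4.9, -2.2]
finger_gap: 0.0137
t 27.1 tcp [0.5029 0.0219 0.1019] jaw yaw 1.182 fing dir [ 0.002  0.003 -1.   ] gap 0.0137 F [ 1.54  4.89 -2.2 ] q [ 0.42  0.45 -0.68  2.04  0.4   0.78  0.68]
```

Gripped at 13.7 mm. I centre by the measured offset and twist clockwise.

```bash
python3 -m pendant '[0.04,0.1,0,0,0, 0,0,0,-1,0, 0,0,0,-1,0, 0,0,0,-1,0, 0,0,0,-1,0, 0,0,0,-1,0, 0,0,0,-1,0, 0,0,0,-1,0, 0,0,0,0,0, 0,0,0,0,0]'; python3 st.py | head -1
```

```text
time: 28.1
tcp_pos: [0.5034, 0.0227, 0.1018]
tcp_rot: [-1.44, 0.739, -0.74]
wrist_force: [2.6, 4.4, -1.2]
finger_gap: 0.0139
t 28.1 tcp [0.5034 0.0227 0.1018] jaw yaw 0.623 fing dir [ 0.002  0.001 -1.   ] gap 0.0139 F [ 2.65  4.38 -1.25] q [ 0.31  0.42 -0.54  2.04  0.31  0.75  0.2 ]
```

```bash
python3 -m pendant '[0.05,0.06,0,-1,0, 0,0,0,-1,0, 0,0,0,-1,0, 0,0,0,-1,0, 0,0,0,-1,0, 0,0,0,-0.6,0, 0,0,0,0,0, 0,0,0,0,0, 0,0,0,0,0, 0,0,0,0,0]'; python3 st.py | head -1
```

```text
time: 29.1
tcp_pos: [0.5041, 0.0231, 0.1018]
tcp_rot: [-1.285, 1.08, -1.081]
wrist_force: [1.2, 1.5, 4.3]
finger_gap: 0.0133
t 29.1 tcp [0.5041 0.0231 0.1018] jaw yaw 0.173 fing dir [ 0.001  0.    -1.   ] gap 0.0133 F [1.19 1.46 4.3 ] q [ 0.22  0.4  -0.43  2.05  0.25  0.74 -0.19]
```

Turned 1.0 rad, and the wrist now feels the +4 N spring, so it is released. I rise with it, then open and lift.

```bash
python3 -m pendant '[0,0,0.1,0,0, 0,0,0.1,0,0, 0,0,0.1,0,0, 0,0,0.05,0,0, 0,0,0,0,0.3, 0,0,0,0,0.5, 0,0,0.1,0,0.7, 0,0,0.1,0,0.8, 0,0,0.1,0,1, 0,0,0.2,0,1]'; python3 -m pendant '[0,0,0.3,0,1, 0,0,0.5,0,1, 0,0,0.7,0,1, 0,0,0.9,0,1, 0,-0.5,1,0,1, 0,-1,1,0,1, 0,-1,1,0,1, 0,-1,0,0,1, 0,-1,0,0,1, 0,-1,0,0,1]'; python3 -m pendant '[0,-1,0,0,1, 0,-1,0,0,1, 0,-0.5,0,0,1, 0,0,0,0,1, 0,0,0,0,1, 0,0,0,0,1, 0,0,0,0,1, 0,0,0,0,1, 0,0,0,0,1, 0,0,0,0,1]';  python3 -m pendant '[0,0,0,0,1, 0,0,0,0,1, 0,0,0,0,1, 0,0,0,0,1, 0,0,0,0,1, 0,0,0,0,1, 0,0,0,0,1, 0,0,0,0,1, 0,0,0,0,1, 0,0,0,0,1]'; python3 st.py|head -1
python3 - <<'E'
from bench import r
from ov import *
s=r.grab_frame("side");t=r.grab_frame("top")
B=[(box(.4547,-.299,.004,.046,.135,.11,.05),(0,0,255)),(box(.502,.0197,.089,.105,-.39,.042,.014),(0,0,255))]
a=mk(t,B,(360,205,465,310),"pics/a.png");b=mk(s,B,(290,280,430,420),"pics/b.png");c=mk(s,B,(210,180,290,270),"pics/c.png")
cv2.imwrite("pics/p8.png",np.hstack([cv2.resize(i,(260,300)) for i in(a,b,c)]))
cv2.imwrite("pics/p8s.png",s["img"][:,:,::-1])
E
```

```text
time: 30.1
tcp_pos: [0.5034, 0.023, 0.1185]
tcp_rot: [-1.287, 1.082, -1.081]
wrist_force: [0.3, 1.1, 0.6]
finger_gap: 0.054
time: 31.1
tcp_pos: [0.504, -0.0876, 0.2282]
tcp_rot: [-1.285, 1.08, -1.083]
wrist_force: [0.0, 0.2, 0.5]
finger_gap: 0.0869
time: 32.1
tcp_pos: [0.5038, -0.1366, 0.2266]
tcp_rot: [-1.286, 1.081, -1.081]
wrist_force: [-0.8, 0.6, 0.4]
finger_gap: 0.0869
time: 33.1
tcp_pos: [0.5038, -0.1369, 0.2265]
tcp_rot: [-1.286, 1.081, -1.081]
wrist_force: [-0.0, -0.2, -0.4]
finger_gap: 0.0871
t 33.1 tcp [ 0.5038 -0.1369  0.2265] jaw yaw 0.172 fing dir [ 0.  0. -1.] gap 0.0871 F [-0.01 -0.24 -0.39] q [ 0.51  0.26 -0.39  1.89  0.12  1.01  0.24]
```

View pics/p8.png

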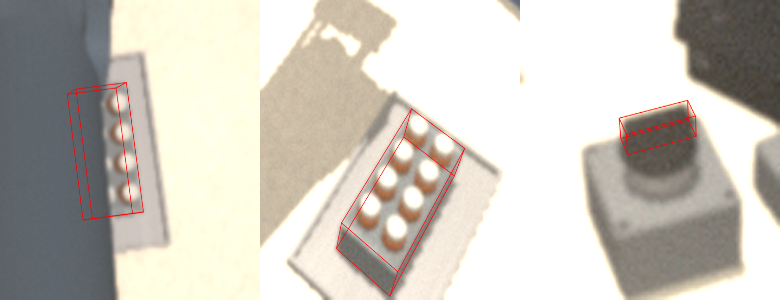

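View pics/p8s.png

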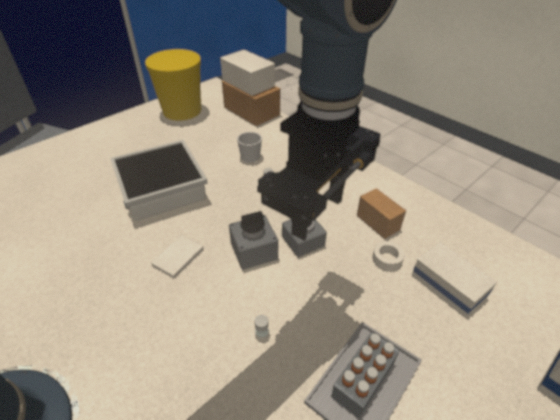

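The stop is up again, with its collar showing at (662,180) in the crop as at the start. The rack stands in the tray, and the bystanders visible in the side view are at their original pixels.

```bash
python3 -c "
from bench import r
print(r.job_done())"
```

```text
the job is handed in; nothing more can be done
None
```

I finished the job and handed it in; the hand-in gave no verdict.

- **Stop pressed:** I pushed the mushroom stop to the bottom (9.8 mm of travel, 16 N). Pictures taken before the twist showed it still latched.
- **Rack moved:** I gripped the rack by its top plate (49.6 mm gap) and carried it level to the tray. I lowered it until it touched the floor and released it. It ended about 2 mm from my estimate of the tray's centre.
- **Stop released:** I then turned the head about 1.0 rad clockwise, rose with it as it sprang back, and backed off.

**Last checks:**
- The stop is up at its starting height, with its head turned back to rest.
- The rack stands flat in the tray. The side view shows this clearly; in the last top picture the arm partly hides it, but an earlier clear top view after release agreed.
- The gripper is open and well clear, and the wrist force is near zero.
- The bystanders I could see in the side view are where they were. The sanitiser and the vial near it were hidden behind the gripper, so I could not check those two at the end. The arm only passed well above the table away from its work points.
- I did not check the start button's travel directly. The fingertips stayed above 80 mm near it, and its top is at 63 mm.

**Disagreements:** My position estimates from the two cameras differed by up to about 3 mm, and the stop's bar proved to be about 2 to 3 mm from my estimate. I corrected for that with the force readings while gripping it.

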